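# Seat a mould insert in the corner nest and hold it against both fences

### The arm

A 7-joint arm with a two-finger parallel gripper is mounted at the origin on a cart in front of the work surface, level with it; the furniture and walls round the work are solid. World frame = base frame: x ahead of the robot, y to its left, z up, the work surface at z = 0. Lengths are in mm, angles in rad, forces in N, time in s.
With the tool pointing down it reaches from about 400 to 900 mm from the base axis. Payload 5.6 kg.
Tool frame: the origin (TCP) lies midway between the tips of the shut fingers; the grasp point (between the pads) lies 19 mm behind it; x points along the fingers, y is the direction in which the jaws open and shut, and the axes are right-handed (so a half turn about x gives the same grasp; the last joint's range is limited). The gripper opens to 92 mm and grips with 3 to 60 N. Pads are 20 mm wide; open, the fingers measure 128 mm over their backs; the gripper's body (75 mm by 189 mm) begins 69 mm behind the grasp point.
Start: joints at [1.246, 0.468, -0.012, 1.603, 0.006, 1.071, -0.056], TCP at [180.713, -624.381, 214.592] pointing down, gripper open.
Joint ranges: [-2.53, 2.53], [-0.31, 2.02], [-1.57, 1.55], [0.28, 2.44], [-1.29, 4.43], [0.15, 1.84], [-2.92, 2.92]. Speed limits (rad/s): [2.57, 2.57, 3.14, 3.14, 3.14, 3.14, 3.14].

### API

Orientations are given as a rotation vector (axis times angle).
In Python, from cell import robot, grip, kin, viewer gives the robot as it stands. Calls block until the motion is done:
- robot.movep(position, orientation): joint-space move of the TCP to a pose.
- robot.servo_line(position, feed=150, rotation=None): straight line of the TCP; rotation=None keeps the orientation; feed is the mean speed in mm/s.
- robot.goto_joints(angles): joint-space move.
- grip(opening, newtons=None): opening from 0.0 (shut) to 1.0 (fully open); newtons is the grip in N (None keeps the last); returns when the fingers have stopped.
- robot.hold(seconds).
- kin.ik(position, orientation): joint angles nearest the present ones, or None.
- robot.observe(): the state.
- viewer.read_camera(name): name is "scene" or "top"; returns the picture (480x640x3 uint8, red, green, blue); there is no depth.
- viewer.camera_info(name): a dict with "camera_matrix" (3x3 intrinsics, pixels), "R" (3x3) and "t" (3): a world point X has camera coordinates R X + t. Camera axes: x right, y down, z forward; pixel columns grow to the right and rows downward; lengths in mm; the calibration is good to about 2 mm. A picture is of the moment at which its call begins. camera_info takes no time and is no camera call.
A pose or a line that the arm cannot do raises robot.IKError and nothing moves.
- robot.job_done(): hands the job in, once; it reports no verdict.
Trained networks look in the newest picture that a camera, given by its name, has taken for a name from the list of things; names that differ only in an ending like _2 or _b are one class to them, and where a whole thing is asked for, a point or a joint stands for the part that bears it (a point fixed in the world has none). Each returns a list of dicts, best first, with "confidence" (0 to 1); they miss things now and then, are a little off and sometimes report something else, mostly with a low value. They report only what shows in the picture. A call takes as long as a camera call. They do not tell look-alikes from the thing itself.
- viewer.silhouettes(name, camera): "mask" (480x640 bool, what is visible of it).
- viewer.pinpoint(name, camera): "at" ([x, y, z] in mm, in the coordinates of the camera as it stood for that picture, good to about 4 mm: a listed point, or the origin of a listed thing).
The state is a dict: "t": time; "joints": joint angles; "joint_velocities": joint speeds; "joint_torque": joint torques, N m; "tcp_pos": TCP position; "tcp_rot": TCP orientation; "contact_force": force on the tool from outside, world axes, zero at the start; "wrist_torque": the same for the moment, N m; "grip_width": opening from 0.0 (shut) to 1.0 (fully open).
Only numpy, scipy, OpenCV 4.12 (cv2) and the standard library are available. Lean on these libraries where they do the work, as an engineer would, in place of code of your own. Each camera call takes 0.05 s, during which the arm holds its last target.

### The job

The brass rest pad of the corner nest stands askew on its guide dowels: first press its raised edge down until it lies flat and level. Then put the larger of the two mould inserts on the pad, flat and square, push it into the corner so that it bears against both steel fences at once, and finish still gripping or pressing it there with the fingers; do not let go. Leave the smaller insert, the paste pot and the compound bar where they are.

Things in the scene. Friction and masses are not known exactly. Their poses are not given: they have to be found in the camera images.
- nest: The corner nest, bolted down: steel base plate 150 x 150 x 16 mm with a 10 mm thick, 24 mm wide flange along its -x edge (nearest the robot). Pad and fences are oiled, friction about 0.2. Origin: centre of the plate's underside; +x points square into the far fence, +y square into the side fence, z up. Its place and yaw (up to 0.4 rad either way) vary.
- nest_corner (a point): Corner of the nest: where the inner faces of the two fences would meet, at the height of the flat pad's top (24 mm above the cabinet top). Axes as the nest's; the insert's place is at negative x and y of it. The fences stand only 8 mm above the flat pad, so fingers holding the insert higher than that pass over them.
- far_fence: Dark steel fence along the far edge of the nest, 16 mm thick (x), 96 mm long (y), 16 mm high; origin at the centre of its underside, axes as the nest's; its inner face is 8 mm to -x of its origin.
- side_fence: Dark steel fence along the left (+y) edge of the nest, 96 mm long (x), 16 mm thick (y), 16 mm high; origin at the centre of its underside, axes as the nest's; its inner face is 8 mm to -y of its origin.
- rest_pad (a joint): Tilt of the brass rest pad (104 x 100 x 8 mm): 0 = flat on the base; 0.12 to 0.24 rad at the start, with its -x edge, nearer the robot, raised. It turns about its lower edge beside the far fence, is stiff and stays where it is left; pressing straight down on pad_lip with some 4 to 6 N lowers it to a hard stop at 0.
- pad_lip (a point): A point on the top of the rest pad, in the middle of its width, 19 mm from its raised edge and 85 mm from its turning edge: a good place to press. It moves with the pad; with the pad flat it is 24 mm above the cabinet top.
- insert_mid (a point): Centre of the larger mould insert, the workpiece: bright machined steel block 40 (x) x 56 (y) x 24 mm high with a round pattern on top, 0.10 to 0.18 kg; axes are its own, z up. It lies flat on the cabinet top (centre 12 mm up), left of the nest; its place and yaw vary, and either insert may be the one nearer to the nest.
- small_mid (a point): Centre of the smaller mould insert, 32 x 38 x 18 mm, which looks alike; not wanted, leave it.
- paste_pot: Pot with an ochre lid, 57 mm across and 36 mm high, loose, towards the back; origin at the centre of its underside. Leave it.
- compound_bar: Bar of polishing compound, green with a pale wrapper, 39 x 89 x 30 mm, loose, at the front left; origin at the centre of its underside. Leave it.
Not all that is in view belongs to the job. What is shaped like the part that bears insert_mid but blue is not meant.

How it is judged (in metres and radians):
On the way:
1. the rest pad is pressed down flat (tilt under 0.03 rad) (value of joint rest_pad below 0.03 rad), for 0.2 s.
At the end, for the whole second after the job is handed in: Pad flat (tilt under 0.03 rad); the larger insert on it (height within 3 mm), upright within 0.06 rad, square to the fences within 0.05 rad (any side to either fence), at rest, bearing on each fence with more than 1.5 N and held by the fingers with more than 1.5 N (value of joint rest_pad below 0.03 rad and contact force between work_insert and far_fence above 1.5 N and contact force between work_insert and side_fence above 1.5 N and contact force between the fingers and work_insert above 1.5 N and z of insert_mid in the frame of nest_corner between 0.009 and 0.015 m and angle between insert_mid's own z axis and vertical below 0.06 rad and (angle between the x axis of insert_mid and the x axis of nest_corner, either way round below 0.05 rad or angle between the x axis of insert_mid and the y axis of nest_corner, either way round below 0.05 rad) and linear speed of work_insert below 0.02 m/s); the arm keeps its last pose, push and grip.
It fails at once if the smaller insert, the paste pot or the compound bar is moved by more than 30 mm (distance of any of small_mid, paste_pot, compound_bar from where it was at the start of the episode above 0.03 m).
It also fails if it takes over 64 s, if anything falls off the work surface, if the arm or the gripper's body presses on something with over 40 N, if the wrist force passes 120 N, or if a joint passes its speed limit or range.

## Working session

There is one attempt and no reset: what is moved stays moved. The work goes in short steps, each a Python script; the robot and the scene stay as the last script left them, time stands still between calls to the robot, and variables do not carry over. Pictures are saved under pics/ and viewed, and the job is handed in when it is done.

```bash
ls -la; mkdir -p pics
python3 - <<'E'
from cell import robot, grip, kin, viewer
import cv2, numpy as np
o=robot.observe(); print({k:np.round(v,3) for k,v in o.items()})
for c in ("scene","top"):
    im=viewer.read_camera(c); cv2.imwrite(f"pics/a_{c}.png",im[:,:,::-1])
    i=viewer.camera_info(c); print(c,np.round(i["camera_matrix"],1).tolist(),np.round(i["R"],3).tolist(),np.round(i["t"],1).tolist(), "centre",np.round(-np.array(i["R"]).T@i["t"]))
E
```

```text
total 12
drwxr-xr-x  3 agent agent 4096 Dec  7 05:58 .
drwxr-xr-x 23 root  root  4096 Dec  7 05:58 ..
drwxr-xr-x  2 agent agent 4096 Dec  7 05:58 pics
{'t': np.float64(0.0), 'joints': array([ 1.246,  0.468, -0.012,  1.604,  0.006,  1.071, -0.056]), 'joint_velocities': array([-0.002,  0.002, -0.001, -0.001, -0.001,  0.   , -0.001]), 'joint_torque': array([ 1.0000e-03, -5.2057e+01, -1.2000e-02, -2.4375e+01, -5.7000e-02,
        1.7000e-02,  0.0000e+00]), 'tcp_pos': array([ 180.525, -623.819,  213.666]), 'tcp_rot': array([ 2.071,  0.295, -2.072]), 'contact_force': array([-0.35 ,  0.297, -0.31 ]), 'wrist_torque': array([ 0.056,  0.042, -0.008]), 'grip_width': np.float64(1.002)}
scene [[609.1, 0.0, 321.8], [0.0, 609.1, 236.6], [0.0, 0.0, 1.0]] [[-0.666, -0.746, -0.017], [-0.487, 0.452, -0.747], [0.566, -0.489, -0.664]] [416.3, 242.0, 839.1] centre [-80. 612. 745.]
top [[596.1, 0.0, 312.9], [0.0, 596.1, 247.4], [0.0, 0.0, 1.0]] [[0.017, -1.0, -0.016], [-0.992, -0.014, -0.128], [0.127, 0.018, -0.992]] [100.3, 519.8, 1001.2] centre [ 386.   90. 1061.]
```

View pics/a_scene.png

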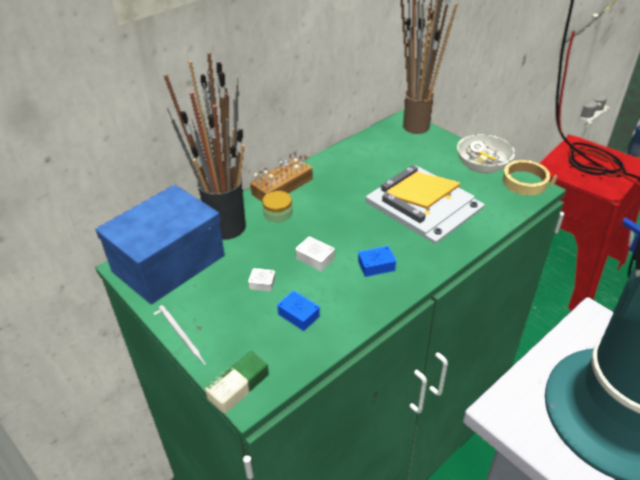

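View pics/a_top.png

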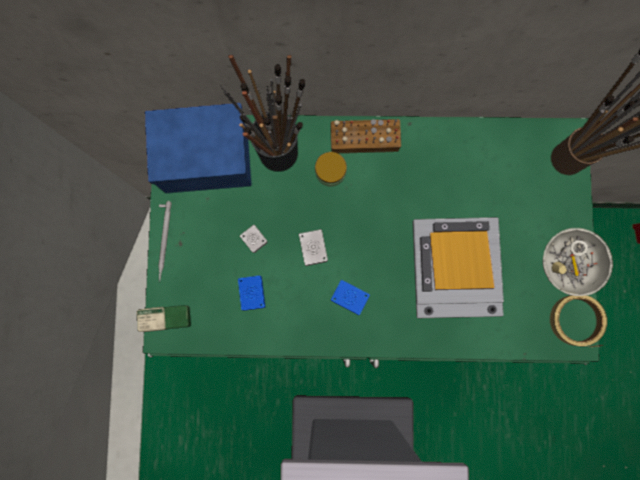

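In the top view the nest is at (458,267), with its pad raised at the near edge. Bright blocks are at (313,247), larger, and (253,238), smaller. Blue look-alikes are at (252,293) and (350,297). The pot is at (331,168) and the compound bar at (163,318).

Candidates for the workpiece are those two bright blocks and the two blue ones. By colour and size I choose top (313,247), which is scene (315,253).

```bash
cat > h.py <<'E'
from cell import robot, grip, kin, viewer
import cv2, numpy as np
from scipy.spatial.transform import Rotation as Rn
def cam(c):
    i=viewer.camera_info(c); return np.array(i["camera_matrix"]),np.array(i["R"]),np.array(i["t"])
def proj(c,X):
    K,R,t=cam(c); p=(R@np.atleast_2d(X).T).T+t; p=(K@p.T).T; return p[:,:2]/p[:,2:]
def toworld(c,p):
    K,R,t=cam(c); return R.T@(np.array(p)-t)
def backproj(c,uv,z):
    K,R,t=cam(c); uv=np.atleast_2d(uv).astype(float); d=np.c_[uv,np.ones(len(uv))]@np.linalg.inv(K).T@R; C=-R.T@t
    return C+d*((z-C[2])/d[:,2])[:,None]
def tri(uvs):  # dict cam->uv
    A=[];b=[]
    for c,uv in uvs.items():
        K,R,t=cam(c); d=R.T@np.linalg.inv(K)@np.r_[uv,1]; d/=np.linalg.norm(d); C=-R.T@t
        M=np.eye(3)-np.outer(d,d); A.append(M); b.append(M@C)
    A=np.vstack(A); b=np.hstack(b); x,r,_,_=np.linalg.lstsq(A,b,rcond=None); return x, np.sqrt(((A@x-b)**2).sum())
E
python3 - <<'E'
from h import *
ims={}
for c in ("scene","top"):
    ims[c]=viewer.read_camera(c)
    for n in ("nest","nest_corner","far_fence","side_fence","pad_lip","insert_mid","small_mid","paste_pot","compound_bar"):
        for d in viewer.pinpoint(n,c)[:3]:
            w=toworld(c,d["at"]); print(c,n,round(d["confidence"],2),np.round(w,0),np.round(proj(c,w)[0]))
    for n in ("insert_mid","small_mid","rest_pad","far_fence","side_fence","nest"):
        for k,d in enumerate(viewer.silhouettes(n,c)[:4]):
            m=d["mask"].astype(np.uint8); np.save(f"pics/m_{c}_{n}_{k}.npy",m)
            mm=cv2.moments(m,True); r=cv2.minAreaRect(cv2.findNonZero(m)); print(c,n,k,round(d["confidence"],2),"area",m.sum(),"c",round(mm["m10"]/mm["m00"],1),round(mm["m01"]/mm["m00"],1),np.round(r[1],1),round(r[2],1))
a=ims["top"][195:335,215:515,::-1]; cv2.imwrite("pics/b_top.png",cv2.resize(a,None,fx=2.6,fy=2.6,interpolation=cv2.INTER_CUBIC))
a=ims["scene"][150:340,230:510,::-1]; cv2.imwrite("pics/b_scene.png",cv2.resize(a,None,fx=2.8,fy=2.8,interpolation=cv2.INTER_CUBIC))
print(robot.observe()["t"])
E
```

```text
scene nest 0.83 [ 501. -145.   -1.] [419. 202.]
scene nest 0.73 [550. -96.  23.] [384. 192.]
scene nest_corner 0.78 [549. -95.  26.] [385. 191.]
scene far_fence 0.62 [ 557. -149.   13.] [400. 183.]
scene far_fence 0.35 [ 468. -150.   41.] [436. 192.]
scene side_fence 0.93 [491. -90.  13.] [404. 212.]
scene pad_lip 0.65 [ 472. -149.   41.] [434. 191.]
scene insert_mid 0.93 [520. 109.   9.] [315. 254.]
scene insert_mid 0.69 [433.  46.  14.] [376. 260.]
scene insert_mid 0.57 [434. 220.  10.] [299. 313.]
scene paste_pot 0.94 [659.  79.   2.] [280. 214.]
scene compound_bar 0.71 [390. 372.   3.] [238. 388.]
scene insert_mid 0 0.72 area 830 c 314.6 253.2 [37.1 25. ] 26.6
scene insert_mid 1 0.7 area 1018 c 297.5 310.3 [39.9 28.6] 33.7
scene insert_mid 2 0.68 area 909 c 376.4 260.6 [26.7 37.5] 78.7
scene small_mid 0 0.57 area 504 c 261.5 279.4 [21. 25.] 90.0
scene rest_pad 0 0.89 area 1611 c 423.0 189.4 [67.2 34.8] 15.3
scene far_fence 0 0.73 area 371 c 398.1 177.8 [ 9.2 43.3] 57.1
scene side_fence 0 0.83 area 565 c 402.9 207.4 [48.4 12.3] 30.3
scene side_fence 1 0.45 area 792 c 276.5 206.2 [
[... 400 characters left out ...]
4.] [312. 247.]
top small_mid 0.8 [537. 214.   9.] [254. 238.]
top small_mid 0.48 [548. -93.  23.] [428. 233.]
top paste_pot 0.69 [662.  83.  -3.] [328. 172.]
top compound_bar 0.92 [392. 364.  -1.] [168. 318.]
top insert_mid 0 0.9 area 740 c 312.7 247.6 [32.8 22.6] 78.7
top insert_mid 1 0.88 area 691 c 349.4 297.4 [32.4 22.2] 29.1
top insert_mid 2 0.63 area 783 c 251.0 293.3 [33.4 24.9] 81.9
top small_mid 0 0.94 area 359 c 253.0 239.0 [21.8 17. ] 52.1
top rest_pad 0 0.83 area 3399 c 461.0 260.5 [58.  62.1] 88.6
top far_fence 0 0.96 area 559 c 460.4 226.3 [10.2 56.1] 88.7
top side_fence 0 0.89 area 567 c 425.3 264.6 [54.3 10.9] 87.1
top nest 0 0.71 area 8521 c 456.9 267.6 [98.8 88.4] 88.8
1.7
```

```bash
ls pics
```

```text
a_scene.png
a_top.png
b_scene.png
b_top.png
m_scene_far_fence_0.npy
m_scene_insert_mid_0.npy
m_scene_insert_mid_1.npy
m_scene_insert_mid_2.npy
m_scene_nest_0.npy
m_scene_rest_pad_0.npy
m_scene_side_fence_0.npy
m_scene_side_fence_1.npy
m_scene_small_mid_0.npy
m_top_far_fence_0.npy
m_top_insert_mid_0.npy
m_top_insert_mid_1.npy
m_top_insert_mid_2.npy
m_top_nest_0.npy
m_top_rest_pad_0.npy
m_top_side_fence_0.npy
m_top_small_mid_0.npy
```

View pics/b_top.png

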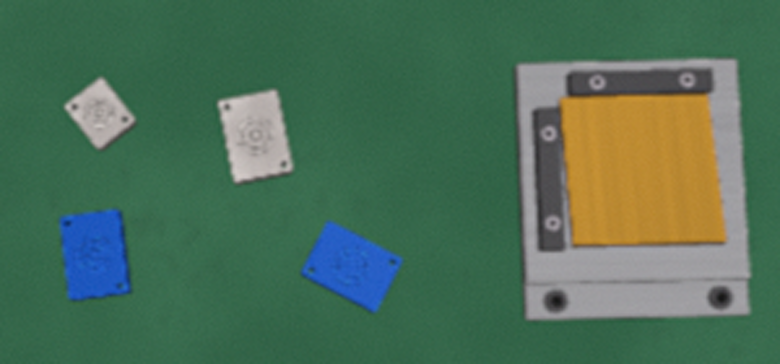

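View pics/b_scene.png

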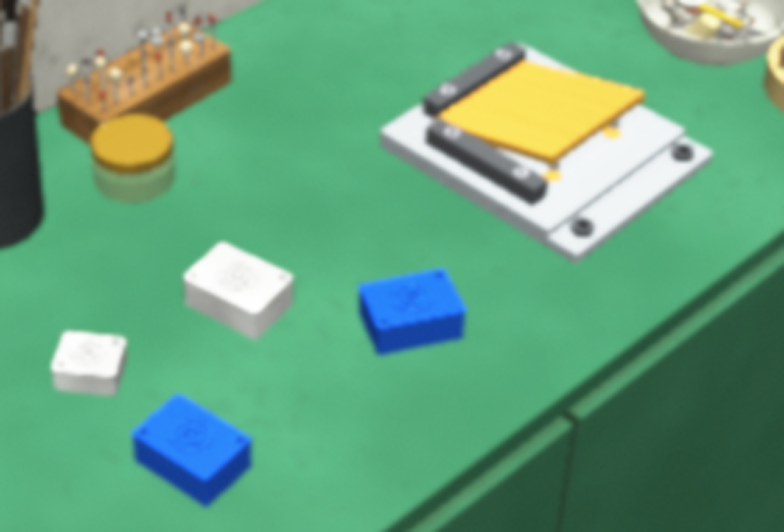

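```bash
cat > fit.py <<'E'
from h import *
from scipy.optimize import minimize
S=4
def boxc(ctr,dims,yaw):
    a=np.array([[i,j,k] for i in(-.5,.5) for j in(-.5,.5) for k in(-.5,.5)])*dims
    c,s=np.cos(yaw),np.sin(yaw); return a@np.array([[c,-s,0],[s,c,0],[0,0,1]]).T+ctr
CAM={}
def pr(c,X):
    if c not in CAM: CAM[c]=cam(c)
    K,R,t=CAM[c]; p=(X@R.T+t)@K.T; return p[:,:2]/p[:,2:]
def hullmask(c,X,roi):
    u0,v0,u1,v1=roi; p=(pr(c,X)-[u0-.5,v0-.5])*S-.5
    h=cv2.convexHull(p.astype(np.float32)).reshape(-1,2)
    m=np.zeros(((v1-v0)*S,(u1-u0)*S),np.uint8); cv2.fillConvexPoly(m,np.round(h*16).astype(np.int32),1,shift=4)
    return cv2.resize(m.astype(np.float32),(u1-u0,v1-v0),interpolation=cv2.INTER_AREA)
def roi_of(m,p=12):
    ys,xs=np.nonzero(m); return max(xs.min()-p,0),max(ys.min()-p,0),min(xs.max()+p,640),min(ys.max()+p,480)
def fit(masks,dims,x0,free_z=True,z=None):
    rois={c:roi_of(m) for c,m in masks.items()}
    sub={c:masks[c][r[1]:r[3],r[0]:r[2]].astype(np.float32) for c,r in rois.items()}
    def f(q):
        zz=q[3] if free_z else z
        X=boxc([q[0],q[1],zz],dims,q[2]/50)
        return sum(np.abs(hullmask(c,X,rois[c])-sub[c]).sum()/sub[c].sum() for c in masks)
    x0=[x0[0],x0[1],x0[2]*50]+([z] if free_z else [])
    sim=np.array([x0]+[np.array(x0)+6*np.eye(len(x0))[i] for i in range(len(x0))])
    best=None
    for k in range(3):
        r=minimize(f,x0,method="Nelder-Mead",options=dict(initial_simplex=sim,xatol=.02,fatol=1e-4,maxiter=600)); x0=r.x
        sim=np.array([x0]+[x0+4*np.eye(len(x0))[i]*(-1)**k for i in range(len(x0))])
    q=r.x.copy(); q[2]/=50; return q,r.fun
E
python3 - <<'E'
from fit import *
L=lambda c,n,k=0:np.load(f"pics/m_{c}_{n}_{k}.npy")
ims={c:cv2.imread(f"pics/a_{c}.png") for c in("scene","top")}
ins={"scene":L("scene","insert_mid",0),"top":L("top","insert_mid",0)}
for cs in (("scene","top"),("top",),("scene",)):
  for y0 in (0.2,):
    print("insert net",cs,fit({c:ins[c] for c in cs},[40,56,24],[521,110,y0],len(cs)>1,12))
# colour masks
cm={}
for c in ins:
    hsv=cv2.cvtColor(ims[c],cv2.COLOR_BGR2HSV); m=((hsv[...,1]<75)&(hsv[...,2]>(110))).astype(np.uint8)
    d=cv2.dilate(ins[c],np.ones((9,9),np.uint8)); m=m&d; cm[c]=m; print(c,m.sum(),ins[c].sum())
print("insert col",fit(cm,[40,56,24],[521,110,.2],True,12))
for n,d,x0 in(("far_fence",[16,96,16],[558,-150,.0]),("side_fence",[96,16,16],[492,-91,0])):
    ms={c:L(c,n) for c in("scene","top")}
    print(n,fit(ms,d,x0,True,24), fit({"top":ms["top"]},d,x0,False,24), fit({"scene":ms["scene"]},d,x0,False,24))
E
```

```text
insert net ('scene', 'top') (array([520.76186947, 109.37589376,  -1.37031776,  11.42140505]), np.float64(0.13647834956645966))
insert net ('top',) (array([520.41661713, 109.24786015,   1.78436545]), np.float64(0.04695945978164673))
insert net ('scene',) (array([ 5.21024409e+02,  1.09908502e+02, -4.01987713e-01]), np.float64(0.27010542154312134))
scene 926 830
top 793 740
insert col (array([ 5.22057134e+02,  1.08728189e+02, -2.57802167e-01,  1.12919084e+01]), np.float64(0.6613192558288574))
far_fence (array([ 5.60314238e+02, -1.48351734e+02,  3.70655052e-02,  2.49602964e+01]), np.float64(0.39301323890686035)) (array([ 5.60337113e+02, -1.48912527e+02,  4.25815952e-02]), np.float64(0.09827817231416702)) (array([ 5.62634080e+02, -1.48827204e+02,  6.90425909e-02]), np.float64(0.27476415038108826))
side_fence (array([ 4.94145758e+02, -8.76362579e+01,  3.57875450e-02,  2.28091643e+01]), np.float64(0.18214090168476105)) (array([ 4.92879200e+02, -8.75829849e+01,  3.29655940e-02]), np.float64(0.10659170895814896)) (array([ 4.94048735e+02, -8.62379851e+01,  2.12991636e-02]), np.float64(0.07079645991325378))
```

Network masks from both views, fitted with the 40x56x24 box, put the insert at (520.8, 109.4). Its measured centre height is 11.4 mm (12 expected), and its long axis is about 0.2 rad off world x. The nest yaw is about 0.036, with the corner near (550, −94).

The close crop at (313,247) shows a bright, larger block, so the choice stands. Next I measure the lip height from two views and press the pad.

```bash
cat >> h.py <<'E'
def rv(a):  # tool down, jaw axis at angle a in world
    x=np.array([0,0,-1.]);y=np.array([np.cos(a),np.sin(a),0]);return Rn.from_matrix(np.c_[x,y,np.cross(x,y)]).as_rotvec()
def bestik(p,a):
    out=[]
    q0=robot.observe()["joints"]
    for aa in (a,a+np.pi,a-np.pi):
        q=kin.ik(list(p),list(rv(aa)))
        if q is not None: out.append((np.abs(np.array(q)-q0).max(),aa,np.round(q,2)))
    return sorted(out,key=lambda s:s[0])
def st(msg=""):
    o=robot.observe(); print(msg,"t%.2f"%o["t"],"tcp",np.round(o["tcp_pos"],1),"F",np.round(o["contact_force"],1),"g%.3f"%o["grip_width"],"yaw%.3f"%np.arctan2(*Rn.from_rotvec(o["tcp_rot"]).as_matrix()[[1,0],1])); return o
YAW=0.036; C0=np.array([550.4,-93.5])
def N(x,y,z=None):
    c,s=np.cos(YAW),np.sin(YAW); p=C0+[c*x-s*y,s*x+c*y]; return p if z is None else np.r_[p,z]
E
python3 - <<'E'
from fit import *
# pad front edge: two near corners from masks in both views
L=lambda c,n,k=0:np.load(f"pics/m_{c}_{n}_{k}.npy")
for c in("scene","top"):
    m=L(c,"rest_pad"); h=cv2.convexHull(cv2.findNonZero(m)); e=cv2.approxPolyDP(h,4,True).reshape(-1,2); print(c,e.tolist())
for th in (0,.12,.16,.2,.24):
    for c in("scene","top"):
        P=[N(-1-104*np.cos(th)-8*0,y,16+104*np.sin(th)+8*np.cos(th)) for y in(-2,-102)]
        print(th,c,np.round(pr(c,np.array(P)),0).tolist())
print(N(-85,-52),rv(np.pi/2))
for a in (np.pi/2+.036,): print(bestik([*N(-85,-52),150],a)); print(bestik([*N(-28,-20),40],a)); print(bestik([520,109,20],1.776))
E
```

```text
scene [[458, 183], [428, 209], [387, 191], [417, 171]]
top [[493, 287], [435, 289], [430, 235], [486, 231]]
0 scene [[427.0, 216.0], [460.0, 193.0]]
0 top [[432.0, 291.0], [490.0, 290.0]]
0.12 scene [[427.0, 211.0], [460.0, 187.0]]
0.12 top [[433.0, 291.0], [492.0, 289.0]]
0.16 scene [[427.0, 209.0], [460.0, 186.0]]
0.16 top [[434.0, 290.0], [493.0, 289.0]]
0.2 scene [[427.0, 207.0], [460.0, 184.0]]
0.2 top [[434.0, 290.0], [493.0, 288.0]]
0.24 scene [[427.0, 205.0], [460.0, 182.0]]
0.24 top [[435.0, 289.0], [494.0, 288.0]]
[ 467.32666973 -148.52564672] [ 4.80917673e-17  1.57079633e+00 -4.80917673e-17]
[(np.float64(1.360115317188034), -1.5347963267948965, array([ 0.51,  0.31, -0.32,  2.03,  0.13,  0.82, -1.42])), (np.float64(1.360115317188035), 4.748388980384689, array([ 0.51,  0.31, -0.32,  2.03,  0.13,  0.82, -1.42])), (np.float64(1.574012622517189), 1.6067963267948966, array([ 0.88,  0.4 , -0.77,  2.01,  0.37,  0.87,  1.52]))]
[(np.float64(1.3461426448708447), 1.6067963267948966, array([ 0.64,  0.63, -0.63,  1.97,  0.55,  0.72,  1.29])), (np.float64(1.4921639663454491), -1.5347963267948965, array([ 0.33,  0.54, -0.22,  1.99,  0.19,  0.63, -1.55])), (np.float64(1.4921639663454498), 4.748388980384689, array([ 0.33,  0.54, -0.22,  1.99,  0.19,  0.63, -1.55]))]
[(np.float64(1.131991648787828), 1.776, array([ 0.14,  0.63, -0.52,  1.99,  0.5 ,  0.65,  1.08])), (np.float64(1.9710011231359168), -1.365592653589793, array([ 0.1 ,  0.62, -0.47,  1.99,  0.45,  0.64, -2.03])), (np.float64(1.9710011231359172), 4.917592653589793, array([ 0.1 ,  0.62, -0.47,  1.99,  0.45,  0.64, -2.03]))]
```

The pad's near corners, at scene (428,209)/(458,183) and top (435,289)/(493,287), match a tilt of about 0.17 rad. That puts the lip at z≈38. Now the press.

Run:
```python
from h import *
a=np.pi/2+YAW
p=N(-85,-52)
grip(0.0); st("shut")
robot.movep([*p,110],list(rv(a))); st("above")
robot.servo_line([*p,50],feed=120); o=st("near"); f0=o["contact_force"]
z=50
while z>10:
    z-=2; robot.servo_line([*p,z],feed=40); o=robot.observe(); df=o["contact_force"]-f0
    print(z,round(o["tcp_pos"][2],1),np.round(df,1))
    if df[2]>18 : break
robot.hold(.3); st("pressed")
```

```text
shut t3.05 tcp [ 180.7 -624.4  214.6] F [-0.   0.6 -0.3] g0.001 yaw-1.289
above t5.08 tcp [ 467.4 -149.5  110. ] F [-0.3 -0.5  0.8] g0.003 yaw1.605
near t5.73 tcp [ 467.6 -148.5   50.2] F [ 0.4 -1.4 -0. ] g0.003 yaw1.607
48 48.5 [-0.   0.6  0.9]
46 46.3 [0.4 0.6 1.6]
44 44.0 [-0.1  1.4  0.4]
42 41.8 [-0.5  1.9  1.7]
40 39.8 [-0.1  0.9  0.4]
38 37.8 [0.2 1.1 0.7]
36 35.8 [-0.6  0.6 -0.4]
34 33.8 [-0.3  1.1 -0.5]
32 31.9 [-0.2  1.2  1.2]
30 29.8 [0.1 1.3 0.8]
28 27.8 [-0.6  1.  -0.4]
26 25.8 [-0.8  0.9  0.4]
24 24.3 [-1.7  1.7  6.5]
22 24.0 [-8.4  2.5 26.8]
pressed t9.53 tcp [ 467.4 -148.6   24. ] F [-6.8  2.3 27. ] g0.000 yaw1.607
```

Run:
```python
from h import *
o=st()
robot.servo_line([*o["tcp_pos"][:2],120],feed=150); st("up")
for c,(x0,y0,x1,y1) in {"scene":(340,130,510,260),"top":(390,190,530,340)}.items():
    im=viewer.read_camera(c); cv2.imwrite(f"pics/c_{c}_full.png",im[:,:,::-1]); cv2.imwrite(f"pics/c_{c}.png",cv2.resize(im[y0:y1,x0:x1,::-1],None,fx=3.5,fy=3.5,interpolation=cv2.INTER_CUBIC))
    for d in viewer.pinpoint("pad_lip",c)[:2]: print(c,round(d["confidence"],2),np.round(toworld(c,d["at"])))
```

```text
t9.53 tcp [ 467.4 -148.6   24. ] F [-6.8  2.3 27. ] g0.000 yaw1.607
up t10.33 tcp [ 466.7 -148.6  119.2] F [-0.   0.8 -0.6] g0.001 yaw1.606
scene 0.86 [ 466. -151.   21.]
top 0.84 [ 467. -148.   24.]
top 0.75 [ 502. -145.    1.]
```

View pics/c_scene.png

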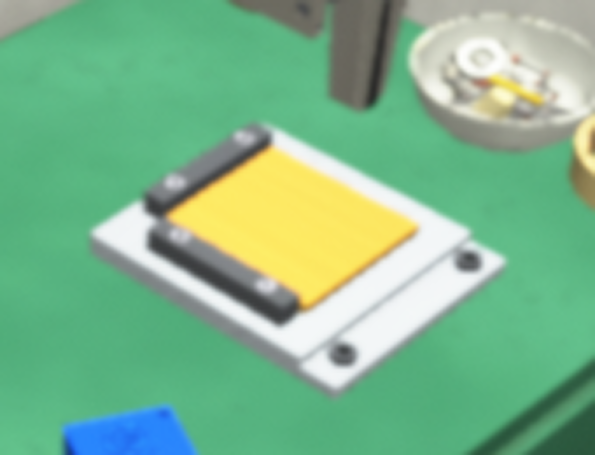

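View pics/c_top.png

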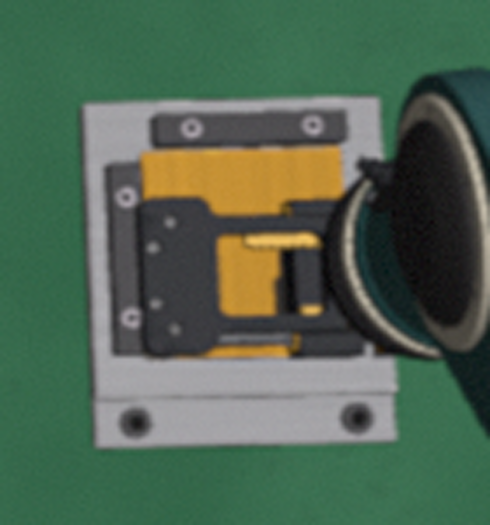

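The scene picture shows the pad lying flat, with the gap and dowels gone, and pinpoint puts the lip at z = 21/24. Now I pick the insert. The tips go about 10.5 mm above its bottom so that they clear the fences later.

Run:
```python
from h import *
p=[520.7,109.4]; a=1.776
grip(0.72,40)
robot.movep([*p,90],list(rv(a))); st("above")
robot.servo_line([*p,10.5],feed=80); st("down")
im=viewer.read_camera("scene"); cv2.imwrite("pics/d_scene.png",cv2.resize(im[180:320,230:430,::-1],None,fx=3.5,fy=3.5,interpolation=cv2.INTER_CUBIC))
```

```text
above t12.62 tcp [520.9 107.7  89.8] F [ 1.2 -0.6 -1.1] g0.720 yaw1.774
down t13.76 tcp [521.1 109.6  10.9] F [0.2 0.5 0.2] g0.719 yaw1.776
```

View pics/d_scene.png

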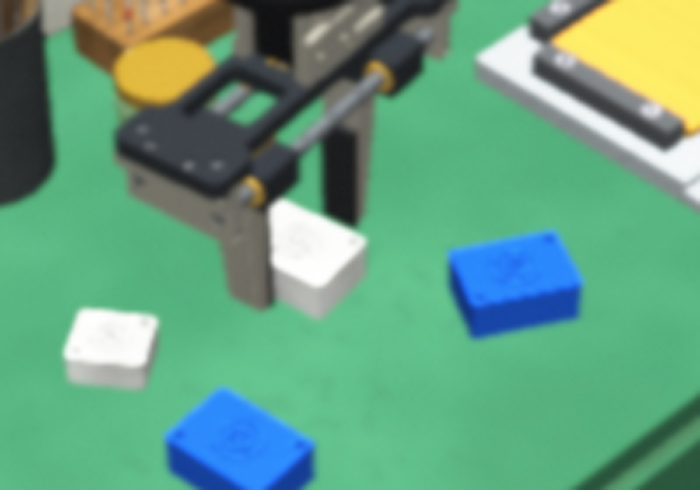

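The fingers straddle the larger bright insert (crop centre ~(310,250)) and are clear of the small one (110,345). I close and lift.

Run:
```python
from h import *
grip(0.3,40); o=st("grip"); print("width mm",o["grip_width"]*92)
robot.servo_line([520.7,109.4,75],feed=120); st("lift")
# over the nest, 8 mm clear of both fences
YA=np.pi/2+YAW; x,y=-28-12,-20-10
robot.movep([*N(x,y),75],list(rv(YA))); o=st("over")
print("width mm",o["grip_width"]*92)
im=viewer.read_camera("scene"); cv2.imwrite("pics/e_scene.png",cv2.resize(im[100:260,320:520,::-1],None,fx=3.5,fy=3.5,interpolation=cv2.INTER_CUBIC))
```

```text
grip t14.32 tcp [520.8 109.5  10.7] F [ 0.4 -0.6  0.9] g0.430 yaw1.776
width mm 39.60572143455787
lift t15.01 tcp [520.4 108.9  74.6] F [-0.3 -0.  -1.5] g0.430 yaw1.776
over t15.94 tcp [ 511.7 -123.    74.9] F [ 0.7  0.4 -0.8] g0.428 yaw1.609
width mm 39.40149578689663
```

View pics/e_scene.png

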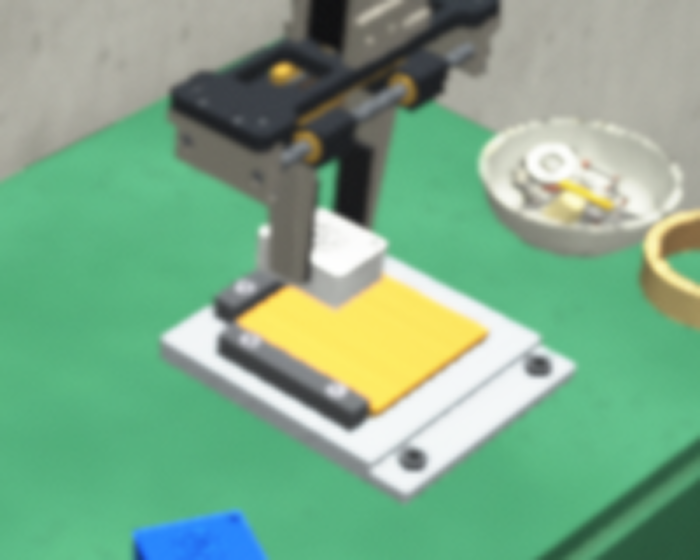

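The insert is held at 39.5 mm width, level, and over the pad clear of both fences (crop (320,255)). I lower it until it touches.

Run:
```python
from h import *
p=N(-40,-30)
robot.servo_line([*p,38],feed=80); o=st("near"); f0=o["contact_force"]; z=38
while z>32.5:
    z-=.75; robot.servo_line([*p,z],feed=25); o=robot.observe(); df=o["contact_force"]-f0
    print(z,round(o["tcp_pos"][2],2),np.round(df,1))
    if df[2]>5: break
st()
print(f0.tolist(),z)
```

```text
near t16.60 tcp [ 511.4 -124.6   37.7] F [-0.5  0.4 -1.3] g0.432 yaw1.607
37.25 37.59 [-0.  -0.7 -0.3]
36.5 36.59 [ 0.  -0.2  0.6]
35.75 35.69 [ 1.1 -0.   0.3]
35.0 34.94 [ 0.8 -0.8 -0.6]
34.25 34.63 [-1.5 -0.   5.5]
 t17.85 tcp [ 511.6 -124.9   34.6] F [-2.   0.4  4.2] g0.431 yaw1.607
[-0.49808185826498863, 0.41890606652229095, -1.2860605964295249] 34.25
```

Contact came at tip z = 34.6, as expected (10.6 + 24). Now I push along nest +x until force builds, then along +y.

Run:
```python
from h import *
ey=np.array([-np.sin(YAW),np.cos(YAW)]); ex=np.array([np.cos(YAW),np.sin(YAW)])
f0=np.array([-.5,.4,-1.3])
def rd():
    F=[]
    for _ in range(3): robot.hold(.03); F.append(robot.observe()["contact_force"])
    F=np.mean(F,0)-f0; o=robot.observe(); d=o["tcp_pos"][:2]-C0
    return F[:2]@ex,F[:2]@ey,F[2],d@ex,d@ey,o["tcp_pos"][2]
x,y,z=-40,-30,34.25
robot.servo_line([*N(-33,-25),z],feed=30); x,y=-33,-25
print(np.round(rd(),1))
while x<-20:
    x+=1; robot.servo_line([*N(x,y),z],feed=25); r=rd(); print("x",x,np.round(r,1))
    if r[0]<-12: break
while y<-12:
    y+=1; robot.servo_line([*N(x,y),z],feed=25); r=rd(); print("y",y,np.round(r,1))
    if r[1]<-12: break
st(); print(x,y,z)
```

```text
[  1.6  -0.3   5.3 -32.1 -24.8  34.6]
x -32 [ -0.4  -0.5   8.6 -32.  -24.9  34.6]
x -31 [ -2.4   0.4  10.8 -31.8 -24.9  34.6]
x -30 [ -2.8   0.1  11.2 -31.  -25.   34.6]
x -29 [ -2.7  -0.5  11.2 -30.  -25.1  34.6]
x -28 [ -2.8  -0.1  11.  -29.  -25.1  34.6]
x -27 [ -3.7  -0.2  12.4 -28.3 -25.2  34.6]
x -26 [ -5.7  -0.7  15.2 -28.3 -25.2  34.5]
x -25 [ -9.1  -0.3  17.7 -28.3 -25.2  34.5]
x -24 [-11.9   0.1  20.7 -28.3 -25.2  34.5]
x -23 [-13.7   0.2  23.6 -28.2 -25.2  34.5]
y -24 [-14.1  -2.4  24.3 -28.2 -25.1  34.5]
y -23 [-14.2  -3.7  23.4 -28.2 -25.1  34.5]
y -22 [-13.9  -5.9  23.4 -28.2 -25.   34.5]
y -21 [-13.5  -7.6  22.9 -28.2 -24.9  34.6]
y -20 [-13.6  -8.6  23.1 -28.2 -24.7  34.5]
y -19 [-13.2  -9.2  23.1 -28.2 -24.1  34.6]
y -18 [-13.6  -9.9  23.  -28.2 -23.3  34.6]
y -17 [-13.5  -9.6  22.9 -28.2 -22.4  34.6]
y -16 [-13.7 -10.2  22.9 -28.2 -21.4  34.6]
y -15 [-13.2 -10.   23.2 -28.2 -20.4  34.6]
y -14 [-13.2 -10.   22.6 -28.2 -19.4  34.6]
y -13 [-13.2 -10.8  23.  -28.2 -18.8  34.6]
y -12 [-12.6 -12.7  22.6 -28.2 -18.8  34.6]
 t26.43 tcp [ 522.9 -113.3   34.6] F [-12.4 -12.7  20.6] g0.431 yaw1.602
-23 -12 34.25
```

The insert bears on the far fence (TCP stopped at −28.2) and has just met the side fence (−18.8). I ease the downward load to cut friction and build the side push.

Run:
```python
from h import *
ey=np.array([-np.sin(YAW),np.cos(YAW)]); ex=np.array([np.cos(YAW),np.sin(YAW)])
f0=np.array([-.5,.4,-1.3])
def rd():
    F=[]
    for _ in range(3): robot.hold(.03); F.append(robot.observe()["contact_force"])
    F=np.mean(F,0)-f0; o=robot.observe(); d=o["tcp_pos"][:2]-C0
    return F[:2]@ex,F[:2]@ey,F[2],d@ex,d@ey,o["tcp_pos"][2]
x,y,z=-23,-12,34.25
for z in (34.75,35.25): robot.servo_line([*N(x,y),z],feed=25); print("z",z,np.round(rd(),1))
while y<-4:
    y+=1; robot.servo_line([*N(x,y),z],feed=25); r=rd(); print("y",y,np.round(r,1))
    if r[1]<-20: break
for x in (-22,-21): robot.servo_line([*N(x,y),z],feed=25); r=rd(); print("x",x,np.round(r,1))
robot.hold(.4); st(); print(x,y,z)
for c,(x0,y0,x1,y1) in {"scene":(340,130,510,260),"top":(390,190,530,340)}.items():
    im=viewer.read_camera(c); cv2.imwrite(f"pics/f_{c}_full.png",im[:,:,::-1]); cv2.imwrite(f"pics/f_{c}.png",cv2.resize(im[y0:y1,x0:x1,::-1],None,fx=3.5,fy=3.5,interpolation=cv2.INTER_CUBIC))
```

```text
z 34.75 [-11.6 -12.8  19.  -28.2 -18.7  34.7]
z 35.25 [-10.4 -12.9  14.3 -28.2 -18.7  34.7]
y -11 [ -9.8 -14.7  14.4 -28.2 -18.7  34.8]
y -10 [-10.4 -16.5  14.2 -28.2 -18.6  34.8]
y -9 [ -9.9 -18.4  14.  -28.2 -18.6  34.8]
y -8 [-10.  -20.1  14.1 -28.2 -18.6  34.8]
x -22 [-12.2 -19.6  17.3 -28.2 -18.6  34.8]
x -21 [-14.8 -19.5  20.  -28.1 -18.6  34.8]
 t29.63 tcp [ 522.9 -113.1   34.8] F [-14.3 -21.   18.4] g0.430 yaw1.601
-21 -8 35.25
```

View pics/f_scene.png

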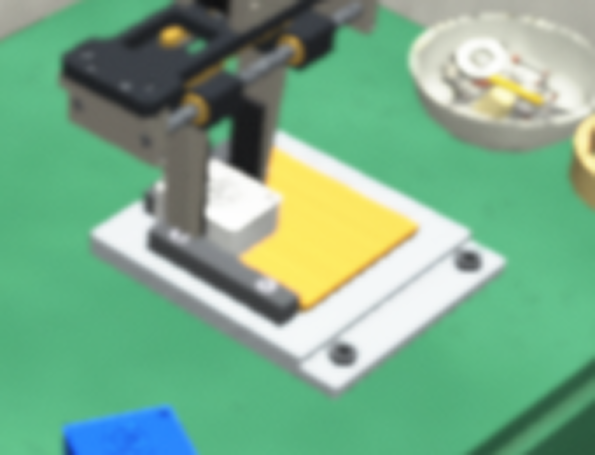

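View pics/f_top.png

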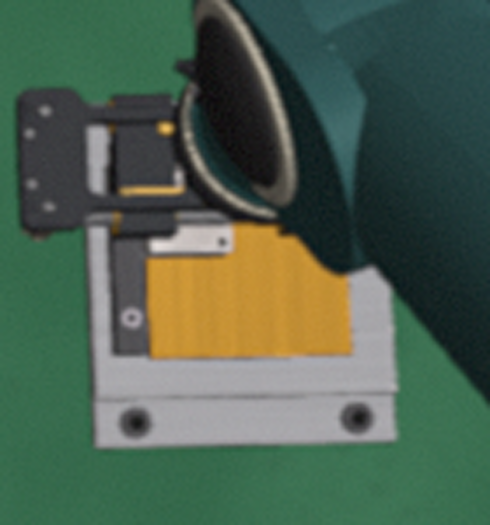

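Both views show the insert in the corner. Its left side is against the side fence (top crop (150,240)), it sits flat on the pad, and the finger tips pass 2.7 mm above the fences. One last check compares its edge angle and height before I hand in.

Run:
```python
from fit import *
im=cv2.imread("pics/f_top_full.png")
crop=im[245:272,425:465]; cv2.imwrite("pics/g_top.png",cv2.resize(crop,None,fx=16,fy=16,interpolation=cv2.INTER_CUBIC))
# subpixel near edge: saturation step down columns (insert grey -> pad yellow)
s=cv2.cvtColor(im,cv2.COLOR_BGR2HSV)[...,1].astype(float)
def edge(cols,r0,r1):
    P=[]
    for c in cols:
        v=s[r0:r1,c]; g=np.abs(np.diff(v)); k=g.argmax(); k0=max(k-2,0); w=g[k0:k+3]; P.append((c,r0+.5+(w*np.arange(k0,k0+len(w))).sum()/w.sum()))
    return np.array(P)
e=edge(range(435,453),255,268); pd=edge(range(435,488),285,298)
def ang(P,z):
    W=backproj("top",P,z); k=np.polyfit(W[:,1],W[:,0],1); r=W[:,0]-np.polyval(k,W[:,1]); return -np.arctan(k[0]),np.abs(r).max(),W[:,0].mean()
print("insert near edge yaw",ang(e,48),"pad edge yaw",ang(pd,24))
# z: predicted top near corners in the scene at the expected pose
P=np.array([N(-56,y,h) for h in(24,48) for y in(0,-40)])+[0,1.2,0]
print(np.round(proj("scene",P),1).tolist()); print(np.round((proj("scene",P)-[340,130])*3.5).tolist())
import h; h.st()
ms=viewer.read_camera("scene")
for n in("small_mid","paste_pot","compound_bar","insert_mid"):
    for d in viewer.pinpoint(n,"scene")[:4]: print(n,round(d["confidence"],2),np.round(toworld("scene",d["at"])))
```

```text
insert near edge yaw (np.float64(0.03437383935293943), np.float64(0.17962180508203573), np.float64(493.3785298356769)) pad edge yaw (np.float64(0.036378737911195114), np.float64(0.35489648575179444), np.float64(446.416736113487))
[[405.1, 205.2], [418.7, 196.0], [406.1, 195.1], [419.9, 185.9]]
[[228.0, 263.0], [276.0, 231.0], [231.0, 228.0], [279.0, 196.0]]
 t29.73 tcp [ 522.9 -113.1   34.8] F [-15.2 -20.3  19.8] g0.432 yaw1.601
small_mid 0.7 [536. 218.   8.]
paste_pot 0.88 [662.  80.  -2.]
paste_pot 0.21 [ 522. -113.   32.]
compound_bar 0.82 [394. 374.   5.]
compound_bar 0.2 [535. 216.   9.]
insert_mid 0.81 [435.  43.  13.]
insert_mid 0.71 [394. 370.   3.]
insert_mid 0.65 [433. 219.  11.]
insert_mid 0.55 [ 521. -115.   31.]
```

View pics/g_top.png

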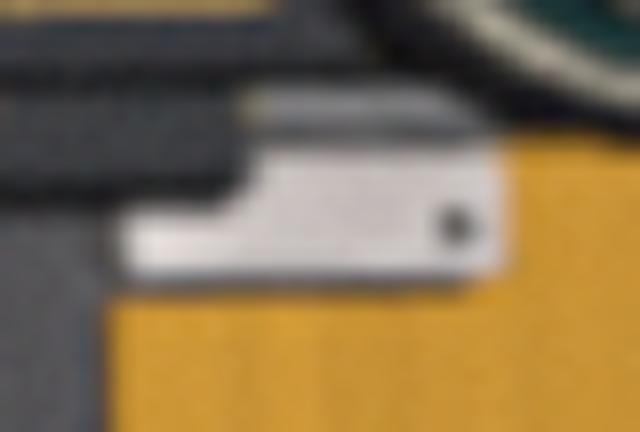

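The insert edge yaw is 0.034 against 0.036 for the pad edge, so it is square. The neighbours have not moved beyond the network's noise, and the forces are steady. I hand in.

Run:
```python
from h import *
st("before"); print(robot.job_done()); st("after")
```

```text
before t29.98 tcp [ 522.9 -113.1   34.8] F [-15.3 -19.5  19.4] g0.433 yaw1.601
the job is handed in; nothing more can be done
None
the job is handed in; nothing more can be done
```

I pressed the rest pad flat and pushed the larger bright insert into the corner of the nest. I handed the job in at about 30 s with the fingers still gripping and pushing it. The system gave no verdict.

Last checks before handing in:
- **Pad:** it looks flat in the scene picture. Its lip measures z = 21 mm and 24 mm in the two views (24 expected), and the finger met its hard stop at z = 24.
- **Insert:** its edge yaw is 0.034 rad against 0.036 for the pad edge, so it is square. Its centre was found at about z = 31 mm, where 36 is expected; that is a low-confidence network value. The touch-down height of the tips, 34.6 mm, agrees with it sitting flat.
- **Forces:** the tool feels steady reactions of about 15 N from the far fence, 20 N from the side fence and 19 N upward. Friction is included, so I estimate at least 7 N on the far fence and 13 N on the side fence. The grip was set at 40 N, with the jaws at 39.6 mm on the 40 mm side.
- **Neighbours:** the small insert, paste pot and compound bar were found within about 4 mm of where they started, apart from one reading of the bar about 10 mm off in y between the two cameras. The arm never went near them.

Two readings disagreed with what I expected:
- **Pad press:** the 4 to 6 N resistance did not show in the force signal while I pressed the pad down, although it clearly ended flat.
- **Side fence:** it was met 1.2 mm further along than I had measured, which is within the calibration error.

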